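# Lay the bistro table for the evening

### The arm

A 7-joint arm with a two-finger parallel gripper is mounted at the origin on the work surface. World frame = base frame: x ahead of the robot, y to its left, z up, the work surface at z = 0. Lengths are in m, angles in rad, forces in N, time in s.
With the tool pointing down it reaches from about 0.425 to 1.025 m from the base axis. Payload 9.4 kg.
Tool frame: the origin (TCP) lies midway between the tips of the shut fingers; the grasp point (between the pads) lies 19 mm behind it; z points along the fingers, y is the line along which they close (so a half turn about z gives the same grasp; the last joint's range is limited). The gripper opens to 93 mm and grips with 3 to 60 N. Pads are 15 mm wide; open, the fingers measure 128 mm over their backs; the gripper's body (75 mm by 188 mm) begins 65 mm behind the grasp point.
Start: joints at [-1.346, 0.599, -0.003, 1.599, 0.002, 0.943, -0.08], TCP at [0.216, 0.692, 0.219] pointing down, gripper open.
Joint ranges: [-2.57, 2.57], [-0.35, 1.97], [-1.29, 1.29], [0.11, 2.56], [-1.05, 4.19], [0.11, 1.86], [-2.63, 2.63]. Speed limits (rad/s): [2.22, 2.22, 3.01, 3.01, 3.14, 3.14, 3.14].

### API

Orientations are given as a unit quaternion [w, x, y, z].
In Python, from station import bot, viewer gives the robot as it stands.
- The arm moves only by the tool apply_moves, never from a script. Its argument "moves" is one flat list of numbers, 7 for each row, row after row: the shift along the tool's x, y, z as a fraction of full scale, then the turn, a rotation vector about the tool's x, y, z as a fraction of full scale, then the opening, from 0 (shut) to 1 (fully open). A call has 1 to 8 rows; each row is the pose to reach, as a shift and turn from the pose commanded when the call began, along the tool's axes at that moment; what a row does not reach only later rows make up. Full scale, the value 1, is 40 cm for a shift and 2 rad for a turn. A row lasts 1/8 s, in which the tool goes at most 62.5 mm and 10.7 degrees, less where a joint would pass 70% of its speed; a pose out of reach is approached as far as the arm can. A call with a number of a shift or a turn outside -1 to 1 is refused whole. A call with a gripper value outside its range is refused whole. The fingers move at their own pace and stop on an object; "squeeze" is the grip in N (left out, the last holds). Time passes only in rows, so rows that repeat a pose let the fingers close. It gives the time, the measured TCP pose, the force, the opening and the grip force at its end, in the units of the state.
- bot.read_state(): the state, without advancing time (a new reading comes with each control period).
- viewer.camera(name): name is "scene" or "top"; returns a dict with "image" (420x560x3 uint8, red, green, blue), "fx", "fy", "cx", "cy" (pixels), "R" (3x3) and "t" (3): a world point X has camera coordinates R X + t. Camera axes: x right, y down, z forward; pixel columns grow to the right and rows downward; lengths in m; the calibration is good to about 2 mm. A picture is of the moment at which its call begins. There is no depth.
- bot.close_job(): hands the job in; it is judged then, once.
The state is a dict: "t": time; "joints": joint angles; "qvel": joint speeds; "joint_torque": joint torques, N m; "position": TCP position; "ee_rot": TCP orientation; "contact_force": force on the tool from outside, world axes, zero at the start; "wrist_torque": the same for the moment, N m; "grip_width": opening from 0.0 (shut) to 1.0 (fully open); "finger_force": force on a finger pad.
Only numpy, scipy, OpenCV 4.12 (cv2) and the standard library are available. Lean on these libraries where they do the work, as an engineer would, in place of code of your own. Each camera call takes 0.05 s, during which the arm holds its last target. There are 200 camera calls.

### The job

Lay the table for the evening: set the glass hurricane lamp gently and upright on the middle of the bamboo trivet, and the white citronella pot on the slate board midway between the trivet and the red dish. Stack the green-lidded tub squarely on the blue-lidded one so that all its feet sink into the pockets of that lid, and stand the steel lighter stand on the table left of the stack, straight out from the blue-lidded tub's orange-clip end, with its centre 10 cm from that tub's centre. Leave the red dish, the blue-lidded tub, the sugar bowl and the tea-light holder where they are, and let go of everything.

Things in the scene. Friction and masses are not known exactly. Their poses are not given: they have to be found in the camera images.
- lamp: Glass hurricane lamp, the thing to set on the trivet: round, 115 mm tall, brass foot 60 mm across, glass bulge 62 mm across at mid height, brass collar 44 mm across from 85 to 115 mm height - grip it there. Mass about 0.3 kg. Origin: centre of its underside, z up.
- pot: White plastic citronella pot with ribbed screw-top cover, yellow disc on top: round, 62 mm tall, cover 62 mm across (with its ribs 63) from 40 to 62 mm height, body 54 to 58 mm across below. Mass about 0.2 kg. Origin: centre of its underside, z up.
- tub_top: Off-white tub, flush GREEN lid, 64 (x) x 92 (y) x 51 mm high. To be stacked, 0.18 kg. 4 round feet at x +-18, y +-32, 5 mm high, 12 mm wide tapering to 9; straight sides above. Orange clip on +y end stands out 6 mm. Origin: centre of underside of feet, z up. Seated (feet in pockets) its origin is 47 mm above the lower tub's; feet on top of the lid: 51 mm. Either way round will do.
- stand: Steel lighter stand: round foot 56 mm across and 10 mm thick, upright tube 24 mm across from 10 to 78 mm height, a red lighter standing out of it up to 100 mm. One rigid piece, about 0.26 kg. Origin: centre of its underside, z up.
- board: Dark slate serving board, 330 mm along its x, 130 mm along its y, 8 mm thick, fixed. Its origin is the centre of its underside: z up, top face at 8 mm. The trivet and the red dish stand on it, one towards each end, their centres 110 mm from its middle, so its middle is the spot midway between them.
- trivet: Bamboo fan-shaped trivet of seven slats on the slate board, 10 mm thick, about 120 mm by 130 mm, fixed. Origin: its middle at the underside, marked on top by a thin dark ring 60 mm across; the fan's point is 65 mm from it towards its -x and the wide edge 55 mm towards +x. Its top is 10 mm above its origin.
- dish: Red ceramic dish with a hinged flap lid (shut) on the slate board: round, 90 mm across, 43 mm tall; the flap's tab sticks out 14 mm beyond the rim at -x, the hinge block 7 mm at +x. Loose, about 0.8 kg, stays where it is. Origin: centre of its underside.
- tub_low: Off-white tub, flush BLUE lid, 64 (x) x 92 (y) x 51 mm high. Lower tub of the stack, 0.55 kg, loose. Same shape as the green one: lid pockets at x +-18, y +-32, square, 17 mm wide, 4 mm deep. Orange clip on its +y end (stands out 6 mm), which points roughly to the robot's left. Origin: centre of underside of feet, z up.
- sugar: Blue ceramic sugar bowl, round, 58 mm across, 52 mm tall; a loose bystander. Origin: centre of its underside.
- tealight: Amber glass tea-light holder with white wax top, round, 56 mm across, 34 mm tall; a loose bystander. Origin: centre of its underside.

How it is judged:
By the outcome, as a careful person would: the job done as asked, in the order asked, and still so for the second after the job is handed in, with the robot touching nothing.
It also fails if it takes over 112 s, if anything falls off the work surface, if the arm or the gripper's body presses on something with over 40 N, if the wrist force passes 120 N, or if a joint passes its speed limit or range.

## Working session

There is one attempt and no reset: what is moved stays moved. The work goes in short steps, Python scripts to look and compute and a tool call to move; the robot and the scene stay as the last step left them, time stands still between calls to the robot, and variables do not carry over. Pictures are saved under pics/ and viewed, at most 14 in all, crops included, and the job is handed in when it is done.

Besides the shell and the picture viewer there is one more tool, called after "Request:" by a JSON object that holds its "api" and its "payload". apply_moves: Moves the arm, as the interface text tells. Its arguments: {"type":"object","properties":{"moves":{"type":"array"},"squeeze":{"type":"number"}},"required":["moves"]}

```bash
mkdir -p pics; ls
python3 - <<'E'
from station import bot, viewer
import cv2
for n in("scene","top"):
    c=viewer.camera(n); cv2.imwrite(f"pics/{n}0.png",c["image"][:,:,::-1])
    print(n,c["fx"],c["fy"],c["cx"],c["cy"],c["R"],c["t"])
print(bot.read_state())
E
```

```text
pics
scene 435.6597427437526 435.6597427437526 281.29256713159214 199.11209105765914 [[-0.77248156  0.63488498  0.01390332]
 [ 0.3973441   0.50030592 -0.76929296]
 [-0.49536846 -0.58874022 -0.6387449 ]] [ 0.40048777 -0.18125174  1.34692283]
top 447.14347131478155 447.14347131478155 277.1880486098466 211.57974931753984 [[-1.21978790e-02 -9.99923941e-01 -1.82307422e-03]
 [-9.97104094e-01  1.23003078e-02 -7.50475089e-02]
 [ 7.50642252e-02  9.02374340e-04 -9.97178293e-01]] [0.02196055 0.54815399 1.01250884]
{'t': 0.1, 'joints': array([-1.34569332,  0.60003435, -0.00254403,  1.60004081,  0.00178671,
        0.94288504, -0.07979707]), 'qvel': array([-0.00032851, -0.00062059, -0.00158706, -0.00261206, -0.00013812,
       -0.00020899, -0.00084233]), 'joint_torque': array([ 5.31710044e-03, -7.66556311e+01,  1.50221743e+00, -2.52937514e+01,
       -5.22854284e-02,  1.34699044e-02,  5.89713204e-05]), 'position': array([0.21538237, 0.69182025, 0.21785733]), 'ee_rot': array([-4.45216981e-05,  1.50302650e-01,  9.88639797e-01, -6.81201177e-04]), 'contact_force': array([-0.34500755,  0.14180282, -0.46068458]), 'wrist_torque': array([ 0.02765007,  0.01912809, -0.00608876]), 'finger_force': 0.0, 'grip_width': 0.9996096316668962}
```

View pics/scene0.png

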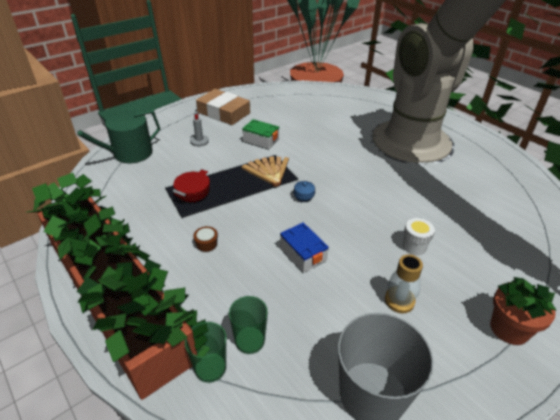

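View pics/top0.png

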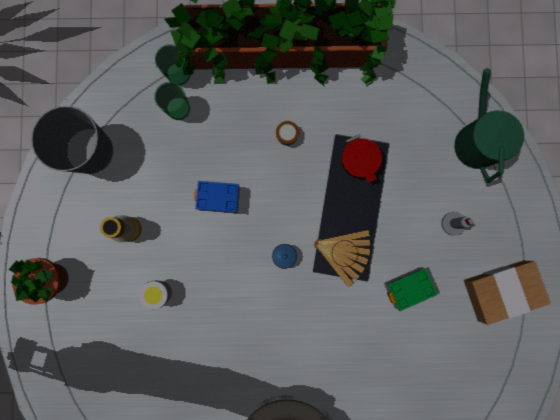

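Scene shows all objects; the top picture has the lamp collar at (112,227), pot (153,295), blue tub (218,197), green tub (412,289), stand foot (455,224), trivet ring (345,251), dish (362,158), sugar (285,256), tealight (288,132).

```bash
cat > h.py <<'E'
import numpy as np, cv2
from scipy.optimize import least_squares
from station import bot, viewer
def ray(c,u,v,z):
    d=c["R"].T@np.array([(u-c["cx"])/c["fx"],(v-c["cy"])/c["fy"],1]); o=-c["R"].T@c["t"]
    return (o+d*(z-o[2])/d[2])
def proj(c,P):
    q=np.asarray(P)@c["R"].T+c["t"]; return np.c_[c["fx"]*q[:,0]/q[:,2]+c["cx"],c["fy"]*q[:,1]/q[:,2]+c["cy"]]
def blob(c,lo,hi,box):
    hsv=cv2.cvtColor(c["image"],cv2.COLOR_RGB2HSV); m=cv2.inRange(hsv,lo,hi)
    k=np.zeros_like(m); x0,y0,x1,y1=box; k[y0:y1,x0:x1]=m[y0:y1,x0:x1]
    k=cv2.morphologyEx(k,cv2.MORPH_CLOSE,np.ones((3,3)))
    cs,_=cv2.findContours(k,cv2.RETR_EXTERNAL,cv2.CHAIN_APPROX_NONE)
    return max(cs,key=cv2.contourArea)[:,0].astype(float) 
def flat(c,ct,z): return np.array([ray(c,u,v,z)[:2] for u,v in ct],np.float32)
def rect(c,ct,z):
    (x,y),(w,h),a=cv2.minAreaRect(flat(c,ct,z)*1000)
    if w<h: w,h,a=h,w,a+90
    return np.round([x,y,w,h,(a+90)%180-90],1)   # centre mm, long, short, long axis angle deg from x
def circ(c,ct,z):
    (x,y),r=cv2.minEnclosingCircle(flat(c,ct,z)*1000); M=cv2.moments(flat(c,ct,z)*1000)
    return np.round([x,y,2*r,M["m10"]/M["m00"],M["m01"]/M["m00"]],1)
def tile(c,boxes,name,s=5):
    ims=[cv2.resize(c["image"][y0:y0+60,x0:x0+80],None,fx=s,fy=s,interpolation=cv2.INTER_CUBIC)[:,:,::-1] for x0,y0 in boxes]
    rows=[np.hstack(ims[i:i+2]) for i in range(0,len(ims),2)]
    cv2.imwrite(name,np.vstack(rows))
E
python3 - <<'E'
from h import *
T=viewer.camera("top");S=viewer.camera("scene")
G=((45,100,40),(80,255,255));B=((105,120,60),(130,255,255));Y=((20,120,120),(35,255,255))
print("green T",rect(T,blob(T,*G,(380,260,445,320)),.051),"S",rect(S,blob(S,*G,(235,115,290,145)),.051))
print("blue T",rect(T,blob(T,*B,(185,170,250,225)),.051),"S",rect(S,blob(S,*B,(270,220,335,263)),.051))
print("pot T",circ(T,blob(T,*Y,(135,275,175,315)),.062),"S",circ(S,blob(S,*Y,(400,215,440,240)),.062))
print("board T",rect(T,blob(T,(0,0,0),(180,255,60),(310,130,395,285)),.008))
R=((0,120,60),(8,255,255))
print("dish T",circ(T,blob(T,*R,(330,130,395,190)),.04))
print("lamp T",circ(T,blob(T,(10,60,0),(35,255,255),(95,210,125,242)),.115),"S",circ(S,blob(S,(10,60,0),(35,255,255),(390,250,430,280)),.11))
tile(T,[(85,200),(430,195),(305,220),(120,265)],"pics/t1.png")
tile(S,[(365,250),(165,105),(230,145),(385,210)],"pics/s1.png")
E
```

```text
green T [ 370.8 -281.1   93.7   64.9  -67.2] S [ 372.1 -278.2   90.2   66.   -66.5]
blue T [582.5 150.5  92.4  64.5  84.5] S [584.1 153.2  93.9  65.8  84. ]
pot T [365.6 290.2  38.2 365.6 289.8] S [364.2 289.6  33.8 363.8 289.3]
board T [ 558.9 -158.   328.2  130.   -10.3]
dish T [ 663.1 -181.9  103.6  667.  -179.9]
lamp T [509.5 356.7  63.1 512.  359.5] S [519.3 367.4  67.6 517.9 368.9]
```

View pics/t1.png

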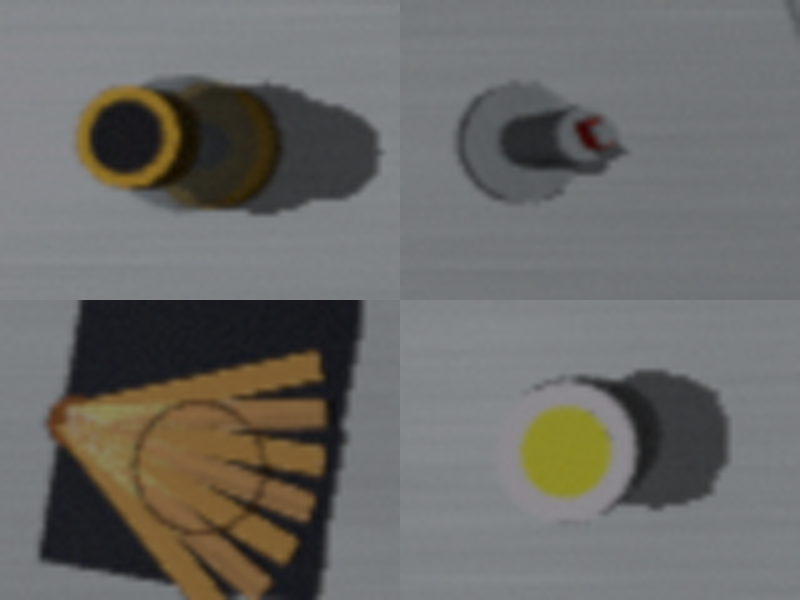

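View pics/s1.png

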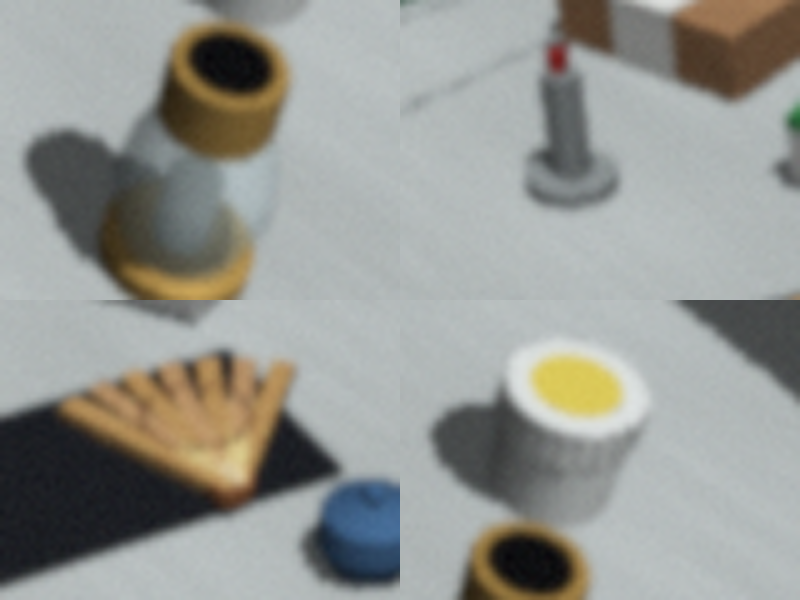

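Top tiles: lamp collar centre ≈ (110.4,227), stand foot ≈ (453.4,223), tube top ≈ (467,222), trivet ring ≈ (344.8,253.2), pot disc (152.8,295); the scene tiles show the lamp top at ≈ (411,263.5) and stand foot ≈ (279,...) consistently.

Run:
```python
from h import *
T=viewer.camera("top");S=viewer.camera("scene")
f=lambda c,u,v,z:print(np.round(ray(c,u,v,z)*1000,1))
f(T,110.4,227,.115); f(S,365+46,250+12.5,.115)
f(T,453.4,223,.010); f(T,467,222,.078); f(S,165+34,105+34,.010)
f(T,344.8,253.2,.018); f(T,362,158,.043)
f(S,410.9-0,210+17,.062); f(S,230+(40),145+23,.018)
b=blob(T,(0,0,0),(180,255,60),(310,130,395,285)); print("board corners",np.round(cv2.boxPoints(cv2.minAreaRect(flat(T,b,.008)*1000)),1))
# orange clips
for box in((375,280,400,312),(185,180,202,215)): print(blob(T,(5,120,80),(20,255,255),box).mean(0))
```

```text
[513.2 364.9 115. ]
[511.8 366.5 115. ]
[ 517.5 -394.7   10. ]
[ 516.2 -397.6   78. ]
[ 515.8 -395.5   10. ]
[ 450.7 -139.1   18. ]
[ 666.8 -179.6   43. ]
[380.1 278.   62. ]
[ 447.3 -135.7   18. ]
board corners [[ 385.8 -192.5]
 [ 708.7 -251.3]
 [ 732.  -123.4]
 [ 409.1  -64.7]]
[391.36363636 298.        ]
[194.78947368 194.73684211]
```

```bash
cat >> h.py <<'E'
from scipy.spatial.transform import Rotation as Ro
def plan(*goals):
    "goals (x,y,z mm, closing-axis deg): fractions of shift/turn from the measured pose"
    s=bot.read_state(); r=Ro.from_quat(np.roll(s["ee_rot"],-1)); R=r.as_matrix()
    print("t %.2f pos"%s["t"],np.round(s["position"]*1000,1),"yaw %.1f tilt %.2f %.2f"%(np.degrees(np.arctan2(R[1,1],R[0,1])),*(np.degrees(R[:2,2]))),"F",np.round(s["contact_force"],1),"grip %.3f %.1f"%(s["grip_width"],s["finger_force"]))
    for x,y,z,a in goals:
        a=np.radians(a); b=np.array([np.cos(a),np.sin(a),0])
        if b@R[:,1]<0:b=-b
        Rg=np.c_[np.cross(b,[0,0,-1]),b,[0,0,-1]]
        print(np.round(R.T@(np.array([x,y,z])/1000-s["position"])/.4,4),np.round((r.inv()*Ro.from_matrix(Rg)).as_rotvec()/2,4))
E
python3 -c "
from h import *
plan((512.5,365.5,220,72.7),(512.5,365.5,83,72.7))"
```

```text
t 0.30 pos [215.5 692.1 218.3] yaw 72.7 tilt -0.00 -0.03 F [-0.2 -0.5  0.4] grip 1.000 0.0
[-0.9517 -0.5588 -0.0038] [-0.0003  0.      0.0001]
[-0.9517 -0.5586  0.3387] [-0.0003  0.      0.0001]
```

Request:
{"api": "apply_moves", "payload": {"moves": [-0.952,-0.559,0,0,0,0,1,-0.952,-0.559,0,0,0,0,1,-0.952,-0.559,0,0,0,0,1,-0.952,-0.559,0,0,0,0,1,-0.952,-0.559,0,0,0,0,1,-0.952,-0.559,0,0,0,0,1,-0.952,-0.559,0,0,0,0,1,-0.952,-0.559,0,0,0,0,1], "squeeze": 20}}

```text
t: 1.3
position: [0.5166, 0.3602, 0.2188]
ee_rot: [0.001, 0.154, 0.988, -0.001]
contact_force: [0.0, -0.3, -0.4]
grip_width: 0.999
finger_force: 0.0
```

Request:
{"api": "apply_moves", "payload": {"moves": [0,0,0,0,0,0,1,0,0,0,0,0,0,1,0,0,0,0,0,0,1,0,0,0,0,0,0,1]}}

```text
t: 1.8
position: [0.512, 0.3664, 0.2186]
ee_rot: [-0.0, 0.15, 0.989, 0.0]
contact_force: [0.6, 0.4, 0.7]
grip_width: 1.001
finger_force: 0.0
```

```bash
python3 -c "
from h import *
plan((512.5,365.5,83,72.7))
T=viewer.camera('top');cv2.imwrite('pics/a.png',cv2.resize(T['image'][170:290,60:220],None,fx=5,fy=5)[:,:,::-1])"
```

```text
t 1.80 pos [512.  366.4 218.6] yaw 72.8 tilt -0.01 0.00 F [0.6 0.4 0.7] grip 1.001 0.0
[-0.002  -0.0018  0.339 ] [ 0.     -0.0001  0.0009]
```

View pics/a.png

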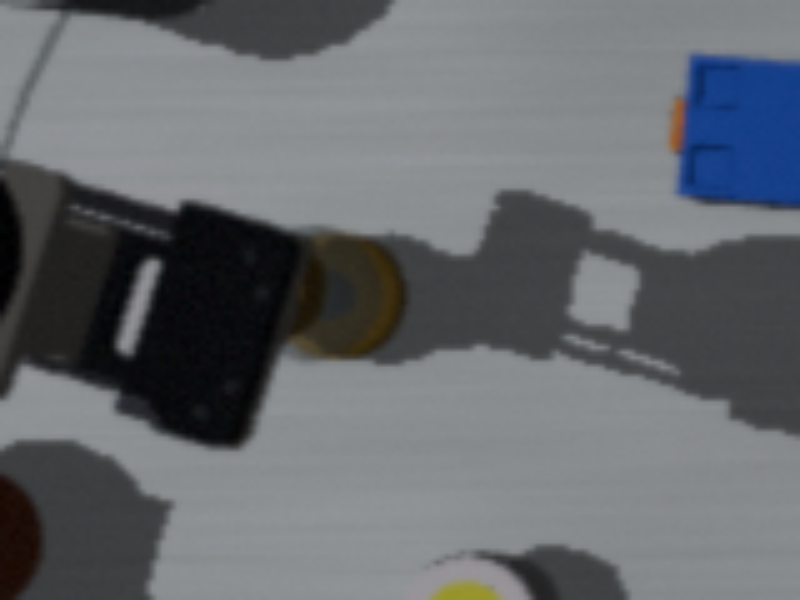

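The gripper is over the lamp (foot at about (127,228)); the collar is hidden beneath it. I descend and grip.

Request:
{"api": "apply_moves", "payload": {"moves": [-0.002,-0.002,0.1,0,0,0,1,-0.002,-0.002,0.2,0,0,0,1,-0.002,-0.002,0.3,0,0,0,1,-0.002,-0.002,0.339,0,0,0,1,-0.002,-0.002,0.339,0,0,0,1,-0.002,-0.002,0.339,0,0,0,0.3,-0.002,-0.002,0.339,0,0,0,0.3,-0.002,-0.002,0.339,0,0,0,0.3]}}

```text
t: 2.85
position: [0.5135, 0.3648, 0.084]
ee_rot: [0.001, 0.15, 0.989, 0.001]
contact_force: [-0.5, 0.4, -0.1]
grip_width: 0.728
finger_force: 0.0
```

Request:
{"api": "apply_moves", "payload": {"moves": [0,0,0,0,0,0,0.3,0,0,0,0,0,0,0.3,0,0,0,0,0,0,0.3,0,0,0,0,0,0,0.3,0,0,0,0,0,0,0.3]}}

```text
t: 3.48
position: [0.5133, 0.3647, 0.0831]
ee_rot: [0.0, 0.15, 0.989, 0.0]
contact_force: [0.8, 0.5, 1.2]
grip_width: 0.468
finger_force: 20.0
```

```bash
python3 -c "
from h import *
plan((450,-138.5,240,72.7),(450,-138.5,110,72.7))"
```

```text
t 3.48 pos [513.3 364.7  83.1] yaw 72.7 tilt 0.02 0.02 F [0.8 0.5 1.2] grip 0.468 20.0
[-0.2229 -1.2481 -0.3926] [0.0002 0.0001 0.0001]
[-0.2229 -1.2482 -0.0676] [0.0002 0.0001 0.0001]
```

Request:
{"api": "apply_moves", "payload": {"moves": [0,0,-0.03,0,0,0,0.3,0,0,-0.13,0,0,0,0.3,0,0,-0.28,0,0,0,0.3,0,-0.05,-0.39,0,0,0,0.3,-0.02,-0.15,-0.39,0,0,0,0.3,-0.05,-0.3,-0.39,0,0,0,0.3,-0.08,-0.45,-0.39,0,0,0,0.3,-0.11,-0.6,-0.39,0,0,0,0.3]}}

```text
t: 4.47
position: [0.483, 0.1202, 0.2396]
ee_rot: [0.0, 0.15, 0.989, -0.0]
contact_force: [1.0, -0.4, -2.5]
grip_width: 0.469
finger_force: 20.0
```

Request:
{"api": "apply_moves", "payload": {"moves": [-0.03,-0.15,0,0,0,0,0.3,-0.06,-0.3,0,0,0,0,0.3,-0.09,-0.45,0,0,0,0,0.3,-0.11,-0.57,0,0,0,0,0.3,-0.113,-0.63,0,0,0,0,0.3,-0.113,-0.648,0,0,0,0,0.3,-0.113,-0.648,0,0,0,0,0.3,-0.113,-0.648,0,0,0,0,0.3]}}

```text
t: 5.48
position: [0.4503, -0.1373, 0.2391]
ee_rot: [0.0, 0.149, 0.989, 0.0]
contact_force: [0.1, 0.3, -2.8]
grip_width: 0.47
finger_force: 20.0
```

Request:
{"api": "apply_moves", "payload": {"moves": [0,0,0.1,0,0,0,0.3,0,0,0.2,0,0,0,0.3,0,0,0.25,0,0,0,0.3,0,0,0.25,0,0,0,0.3,0,0,0.25,0,0,0,0.3]}}

```text
t: 6.1
position: [0.4506, -0.1381, 0.1397]
ee_rot: [0.0, 0.15, 0.989, 0.0]
contact_force: [-0.8, -0.1, -1.7]
grip_width: 0.467
finger_force: 20.0
```

```bash
python3 -c "
from h import *
plan((450,-138.5,101,72.7))
S=viewer.camera('scene');T=viewer.camera('top')
a=cv2.resize(S['image'][120:220,220:320],None,fx=4,fy=4);b=cv2.resize(T['image'][205:305,295:395],None,fx=4,fy=4)
cv2.imwrite('pics/b.png',np.hstack([a,b])[:,:,::-1])
print(proj(S,[[.45,-.1385,.018]]))"
```

```text
t 6.10 pos [ 450.6 -138.1  139.7] yaw 72.8 tilt 0.04 -0.00 F [-0.8 -0.1 -1.7] grip 0.467 20.0
[ 0.0012 -0.0013  0.0967] [0.0001 0.0004 0.0005]
[[268.59174328 167.88508503]]
```

View pics/b.png

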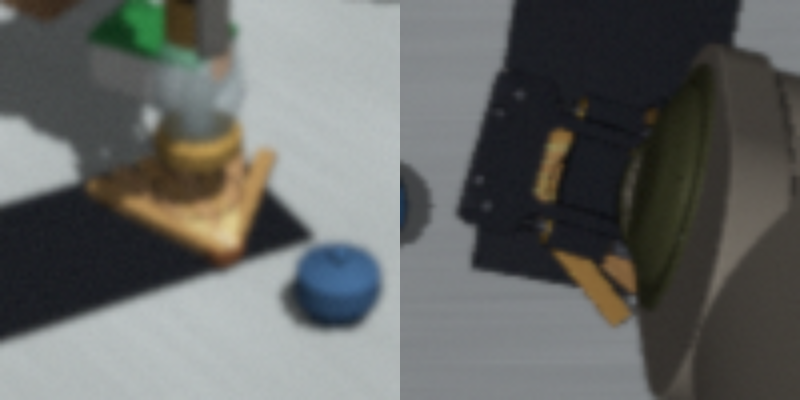

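The lamp hangs upright over the trivet (foot at scene ≈ (270,157)), in line with the ring. I lower it slowly.

Request:
{"api": "apply_moves", "payload": {"moves": [0,0,0.04,0,0,0,0.3,0,0,0.07,0,0,0,0.3,0,0,0.08,0,0,0,0.3,0,0,0.086,0,0,0,0.3,0,0,0.09,0,0,0,0.3,0,0,0.0925,0,0,0,0.3,0,0,0.095,0,0,0,0.3,0,0,0.095,0,0,0,0.3]}}

```text
t: 7.2
position: [0.45, -0.1386, 0.1011]
ee_rot: [0.0, 0.15, 0.989, -0.0]
contact_force: [-0.5, 0.4, -2.2]
grip_width: 0.471
finger_force: 20.0
```

Request:
{"api": "apply_moves", "payload": {"moves": [0,0,0.0015,0,0,0,0.3,0,0,0.003,0,0,0,0.3,0,0,0.003,0,0,0,0.3]}}

```text
t: 7.58
position: [0.4506, -0.1382, 0.1007]
ee_rot: [0.001, 0.15, 0.989, 0.0]
contact_force: [-1.2, 3.1, 12.0]
grip_width: 0.47
finger_force: 20.0
```

Request:
{"api": "apply_moves", "payload": {"moves": [0,0,-0.002,0,0,0,0.3,0,0,-0.002,0,0,0,0.55,0,0,-0.002,0,0,0,0.7,0,0,-0.002,0,0,0,0.8,0,0,-0.002,0,0,0,0.95,0,0,-0.002,0,0,0,1,0,0,-0.002,0,0,0,1]}}

```text
t: 8.45
position: [0.45, -0.1386, 0.1006]
ee_rot: [0.0, 0.15, 0.989, -0.0]
contact_force: [0.8, -0.7, 0.4]
grip_width: 0.99
finger_force: 0.0
```

Request:
{"api": "apply_moves", "payload": {"moves": [0,0,-0.04,0,0,0,1,0,0,-0.12,0,0,0,1,0,0,-0.25,0,0,0,1,0,0,-0.35,0,0,0,1,0,0,-0.35,0,0,0,1]}}

```text
t: 9.07
position: [0.4513, -0.1389, 0.2433]
ee_rot: [0.003, 0.15, 0.989, 0.0]
contact_force: [0.3, 0.1, -0.3]
grip_width: 0.994
finger_force: 0.0
```

```bash
python3 -c "
from h import *
plan((408,75,220,72.7),(365,289.7,220,72.7),(365,289.7,220,79.7))"
```

```text
t 9.07 pos [ 451.3 -138.9  243.3] yaw 72.7 tilt 0.32 -0.05 F [ 0.3  0.1 -0.3] grip 0.994 0.0
[0.2627 0.4784 0.0572] [0.0004 0.0028 0.    ]
[0.5249 0.9589 0.0561] [0.0004 0.0028 0.    ]
[0.5249 0.9589 0.0561] [ 0.0003  0.0028 -0.061 ]
```

Request:
{"api": "apply_moves", "payload": {"moves": [0.03,0.14,0,0,0,-0.02,1,0.07,0.28,0,0,0,-0.04,1,0.11,0.42,0,0,0,-0.061,1,0.17,0.55,0,0,0,-0.061,1,0.26,0.65,0,0,0,-0.061,1,0.36,0.77,0.02,0,0,-0.061,1,0.45,0.88,0.05,0,0,-0.061,1,0.525,0.959,0.06,0,0,-0.061,1]}}

```text
t: 10.07
position: [0.3617, 0.2918, 0.215]
ee_rot: [-0.001, 0.089, 0.996, -0.001]
contact_force: [-0.2, 0.7, 0.6]
grip_width: 0.997
finger_force: 0.0
```

Request:
{"api": "apply_moves", "payload": {"moves": [0,0,0,0,0,0,1,0,0,0,0,0,0,1,0,0,0,0,0,0,1]}}

```text
t: 10.45
position: [0.364, 0.2888, 0.2164]
ee_rot: [-0.0, 0.091, 0.996, -0.0]
contact_force: [0.8, -0.4, -0.4]
grip_width: 1.0
finger_force: 0.0
```

```bash
python3 -c "
from h import *
plan((365,289.7,35,79.7))
T=viewer.camera('top');S=viewer.camera('scene')
a=cv2.resize(S['image'][120:220,220:320],None,fx=4,fy=4);b=cv2.resize(T['image'][190:290,295:395],None,fx=4,fy=4)
cv2.imwrite('pics/c.png',np.hstack([a,b])[:,:,::-1])
print(proj(T,[[.45,-.1385,.133]]))"
```

```text
t 10.45 pos [364.  288.8 216.4] yaw 79.6 tilt -0.01 -0.04 F [ 0.8 -0.4 -0.4] grip 1.000 0.0
[-0.0022  0.0031  0.4534] [-0.0004 -0.     -0.001 ]
[[352.91709765 254.54104751]]
```

View pics/c.png

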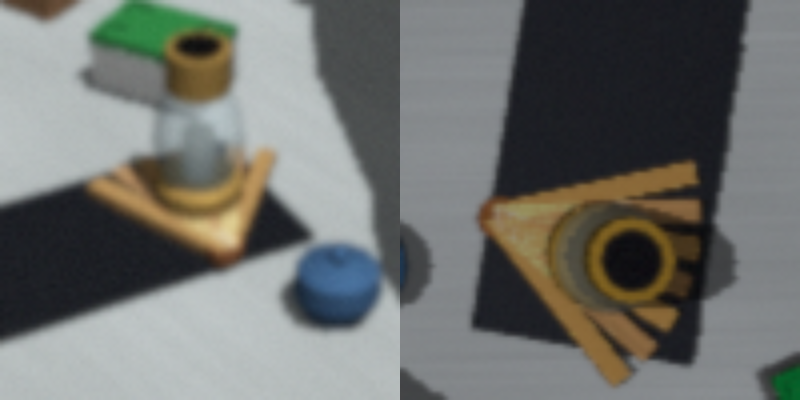

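The lamp stands upright at trivet centre (collar at top pixel (352.7,254.2), predicted (352.9,254.5)). Now the pot.

Request:
{"api": "apply_moves", "payload": {"moves": [-0.002,0.003,0.12,0,0,0,1,-0.002,0.003,0.25,0,0,0,1,-0.002,0.003,0.36,0,0,0,1,-0.002,0.003,0.43,0,0,0,1,-0.002,0.003,0.457,0,0,0,1,-0.002,0.003,0.457,0,0,0,0.5,-0.002,0.003,0.457,0,0,0,0.5,-0.002,0.003,0.457,0,0,0,0.5]}}

```text
t: 11.55
position: [0.365, 0.2915, 0.0349]
ee_rot: [0.001, 0.09, 0.996, 0.001]
contact_force: [0.1, 0.4, 0.3]
grip_width: 0.729
finger_force: 0.0
```

Request:
{"api": "apply_moves", "payload": {"moves": [0,0,0,0,0,0,0.5,0,0,0,0,0,0,0.5,0,0,0,0,0,0,0.5]}}

```text
t: 11.92
position: [0.3648, 0.2911, 0.0347]
ee_rot: [0.0, 0.09, 0.996, 0.0]
contact_force: [-0.6, -1.7, 8.8]
grip_width: 0.664
finger_force: 20.0
```

```bash
python3 -c "
from h import *
plan((365,289.7,240,79.7),(558.9,-158,240,79.7))"
```

```text
t 11.93 pos [364.8 291.1  34.7] yaw 79.7 tilt 0.06 0.03 F [-0.6 -1.7  8.8] grip 0.664 20.0
[-0.0017 -0.003  -0.5133] [ 0.0004  0.0004 -0.0001]
[-0.679  -1.0174 -0.5135] [ 0.0004  0.0004 -0.0001]
```

Request:
{"api": "apply_moves", "payload": {"moves": [0,0,-0.03,0,0,0,0.5,0,0,-0.13,0,0,0,0.5,0,0,-0.28,0,0,0,0.5,0,0,-0.43,0,0,0,0.5,-0.05,-0.05,-0.513,0,0,0,0.5,-0.15,-0.16,-0.513,0,0,0,0.5,-0.25,-0.28,-0.513,0,0,0,0.5,-0.35,-0.4,-0.513,0,0,0,0.5]}}

```text
t: 12.92
position: [0.4739, 0.107, 0.2401]
ee_rot: [0.0, 0.089, 0.996, 0.0]
contact_force: [0.8, -0.2, -1.4]
grip_width: 0.661
finger_force: 20.0
```

Request:
{"api": "apply_moves", "payload": {"moves": [-0.09,-0.12,0,0,0,0,0.5,-0.18,-0.25,0,0,0,0,0.5,-0.25,-0.37,0,0,0,0,0.5,-0.31,-0.49,0,0,0,0,0.5,-0.329,-0.58,0,0,0,0,0.5,-0.329,-0.617,0,0,0,0,0.5,-0.329,-0.617,0,0,0,0,0.5,-0.329,-0.617,0,0,0,0,0.5]}}

```text
t: 13.92
position: [0.5589, -0.1557, 0.2393]
ee_rot: [0.0, 0.089, 0.996, 0.0]
contact_force: [0.5, -0.9, -1.6]
grip_width: 0.663
finger_force: 20.0
```

```bash
python3 -c "
from h import *
plan((558.9,-158,75,79.7),(558.9,-158,43,79.7))"
```

```text
t 13.93 pos [ 558.9 -155.7  239.3] yaw 79.8 tilt 0.01 0.05 F [ 0.5 -0.9 -1.6] grip 0.663 20.0
[-0.0009 -0.006   0.4107] [ 0.0005 -0.      0.001 ]
[-0.0009 -0.0061  0.4907] [ 0.0005 -0.      0.001 ]
```

Request:
{"api": "apply_moves", "payload": {"moves": [0,-0.006,0.12,0,0,0,0.5,0,-0.006,0.25,0,0,0,0.5,0,-0.006,0.36,0,0,0,0.5,0,-0.006,0.43,0,0,0,0.5,0,-0.006,0.46,0,0,0,0.5,0,-0.006,0.475,0,0,0,0.5,0,-0.006,0.483,0,0,0,0.5,0,-0.006,0.483,0,0,0,0.5]}}

```text
t: 14.92
position: [0.559, -0.16, 0.0466]
ee_rot: [0.001, 0.09, 0.996, -0.0]
contact_force: [0.1, -0.6, -2.3]
grip_width: 0.66
finger_force: 20.0
```

Request:
{"api": "apply_moves", "payload": {"moves": [0,0,0.0025,0,0,0,0.5,0,0,0.005,0,0,0,0.5,0,0,0.007,0,0,0,0.5,0,0,0.007,0,0,0,0.5]}}

```text
t: 15.42
position: [0.5585, -0.1601, 0.043]
ee_rot: [-0.0, 0.09, 0.996, 0.0]
contact_force: [0.1, 0.3, -2.0]
grip_width: 0.661
finger_force: 20.0
```

Request:
{"api": "apply_moves", "payload": {"moves": [0,0.005,0,0,0,0,0.5,0,0.005,0.0025,0,0,0,0.5,0,0.005,0.005,0,0,0,0.5,0,0.005,0.005,0,0,0,0.5]}}

```text
t: 15.92
position: [0.559, -0.1578, 0.0427]
ee_rot: [0.0, 0.09, 0.996, 0.0]
contact_force: [-4.8, 2.6, 18.7]
grip_width: 0.658
finger_force: 20.0
```

Request:
{"api": "apply_moves", "payload": {"moves": [0,0,-0.003,0,0,0,0.5,0,0,-0.003,0,0,0,0.75,0,0,-0.003,0,0,0,0.85,0,0,-0.003,0,0,0,1,0,0,-0.003,0,0,0,1,0,0,-0.003,0,0,0,1]}}

```text
t: 16.68
position: [0.5589, -0.1581, 0.0422]
ee_rot: [-0.0, 0.09, 0.996, -0.0]
contact_force: [0.0, 0.0, -0.9]
grip_width: 0.998
finger_force: 0.0
```

Request:
{"api": "apply_moves", "payload": {"moves": [0,0,-0.04,0,0,0,1,0,0,-0.12,0,0,0,1,0,0,-0.25,0,0,0,1,0,0,-0.4,0,0,0,1,0,0,-0.48,0,0,0,1]}}

```text
t: 17.3
position: [0.5595, -0.1584, 0.2387]
ee_rot: [0.002, 0.09, 0.996, -0.0]
contact_force: [-0.2, 0.3, 0.4]
grip_width: 0.997
finger_force: 0.0
```

```bash
python3 -c "
from h import *
plan((371.5,-280,230,23.2))"
```

```text
t 17.30 pos [ 559.5 -158.4  238.7] yaw 79.7 tilt 0.25 -0.05 F [-0.2  0.3  0.4] grip 0.997 0.0
[ 0.408  -0.3833  0.0199] [0.0011 0.0021 0.4929]
```

Request:
{"api": "apply_moves", "payload": {"moves": [0.07,-0.07,0,0,0,0.09,1,0.16,-0.15,0,0,0,0.18,1,0.24,-0.23,0,0,0,0.27,1,0.33,-0.31,0,0,0,0.36,1,0.408,-0.383,0,0,0,0.45,1,0.408,-0.383,0.02,0,0,0.493,1,0.408,-0.383,0.02,0,0,0.493,1,0.408,-0.383,0.02,0,0,0.493,1]}}

```text
t: 18.3
position: [0.3714, -0.2794, 0.2268]
ee_rot: [0.0, 0.549, 0.836, 0.0]
contact_force: [-0.0, -0.5, -0.0]
grip_width: 1.0
finger_force: 0.0
```

Request:
{"api": "apply_moves", "payload": {"moves": [0,0,0,0,0,0,1,0,0,0,0,0,0,1]}}

```text
t: 18.55
position: [0.3712, -0.2795, 0.2264]
ee_rot: [0.0, 0.55, 0.835, 0.0]
contact_force: [-0.8, -0.5, 0.9]
grip_width: 1.0
finger_force: 0.0
```

```bash
python3 -c "
from h import *
plan((371.5,-280,12,23.2))
T=viewer.camera('top');S=viewer.camera('scene')
Y=((20,120,120),(35,255,255))
print('pot',circ(T,blob(T,*Y,(340,180,375,220)),.070))
G=((45,100,40),(80,255,255))
a=cv2.resize(S['image'][100:200,190:290],None,fx=4,fy=4);b=cv2.resize(T['image'][170:320,330:480],None,fx=2.667,fy=2.667)
cv2.imwrite('pics/d.png',np.hstack([a,b])[:,:,::-1])"
```

```text
t 18.55 pos [ 371.2 -279.5  226.4] yaw 23.3 tilt 0.01 -0.00 F [-0.8 -0.5  0.9] grip 1.000 0.0
[-1.400e-03  1.000e-04  5.359e-01] [0.0001 0.     0.0006]
pot [ 560.3 -158.4   38.5  560.3 -158.5]
```

View pics/d.png

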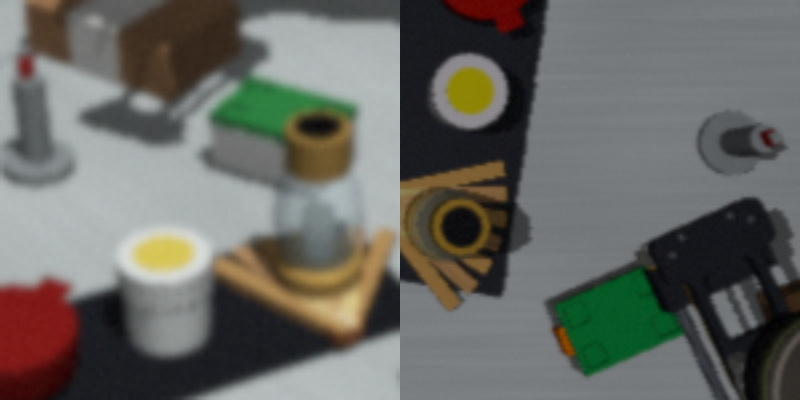

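Pot is at (560,-158), centred; the gripper is over the green tub (lid at top pixel ≈ (412,289)), finger axes aligned.

Request:
{"api": "apply_moves", "payload": {"moves": [-0.001,0,0.12,0,0,0,1,-0.001,0,0.25,0,0,0,1,-0.001,0,0.38,0,0,0,1,-0.001,0,0.48,0,0,0,1,-0.001,0,0.53,0,0,0,1,-0.001,0,0.536,0,0,0,1,-0.001,0,0.536,0,0,0,0.5,-0.001,0,0.536,0,0,0,0.5], "squeeze": 25}}

```text
t: 19.65
position: [0.3716, -0.2802, 0.0128]
ee_rot: [0.001, 0.55, 0.835, -0.0]
contact_force: [-0.4, 0.3, 0.4]
grip_width: 0.829
finger_force: 0.0
```

Request:
{"api": "apply_moves", "payload": {"moves": [0,0,0,0,0,0,0.5,0,0,0,0,0,0,0.5,0,0,0,0,0,0,0.5,0,0,0,0,0,0,0.5]}}

```text
t: 20.15
position: [0.3711, -0.2803, 0.0126]
ee_rot: [0.001, 0.551, 0.835, -0.0]
contact_force: [-1.5, -1.2, 9.6]
grip_width: 0.685
finger_force: 25.0
```

```bash
python3 -c "
from h import *
plan((583.2,152,240,-5.7))"
```

```text
t 20.15 pos [ 371.1 -280.3   12.6] yaw 23.2 tilt 0.04 -0.04 F [-1.5 -1.2  9.6] grip 0.685 25.0
[ 0.7842  0.9131 -0.5689] [0.0003 0.0004 0.252 ]
```

Request:
{"api": "apply_moves", "payload": {"moves": [0,0,-0.03,0,0,0,0.5,0,0,-0.13,0,0,0,0.5,0,0,-0.28,0,0,0,0.5,0,0,-0.43,0,0,0,0.5,0.01,0.01,-0.569,0,0,0,0.5,0.1,0.11,-0.569,0,0,0.08,0.5,0.2,0.22,-0.569,0,0,0.16,0.5,0.3,0.34,-0.569,0,0,0.252,0.5]}}

```text
t: 21.15
position: [0.4464, -0.1196, 0.2404]
ee_rot: [0.0, 0.738, 0.674, 0.001]
contact_force: [0.7, -1.0, -2.3]
grip_width: 0.685
finger_force: 25.0
```

```bash
python3 -c "
from h import *
plan((583.2,152,240,-5.7))"
```

```text
t 21.15 pos [ 446.4 -119.6  240.4] yaw -5.2 tilt 0.06 0.05 F [ 0.7 -1.  -2.3] grip 0.685 25.0
[0.7072 0.2792 0.0019] [ 0.0005 -0.0005  0.0044]
```

Request:
{"api": "apply_moves", "payload": {"moves": [0.14,0.05,0,0,0,0,0.5,0.28,0.11,0,0,0,0,0.5,0.42,0.16,0,0,0,0,0.5,0.56,0.22,0,0,0,0,0.5,0.66,0.26,0,0,0,0,0.5,0.7,0.276,0,0,0,0,0.5,0.7,0.276,0,0,0,0,0.5,0.7,0.276,0,0,0,0,0.5]}}

```text
t: 22.15
position: [0.5793, 0.1462, 0.2397]
ee_rot: [0.0, 0.737, 0.676, -0.0]
contact_force: [0.8, -0.6, -1.9]
grip_width: 0.685
finger_force: 25.0
```

Request:
{"api": "apply_moves", "payload": {"moves": [0,0,0.12,0,0,0,0.5,0,0,0.25,0,0,0,0.5,0,0,0.35,0,0,0,0.5,0,0,0.36,0,0,0,0.5,0,0,0.36,0,0,0,0.5,0,0,0.36,0,0,0,0.5]}}

```text
t: 22.9
position: [0.5812, 0.148, 0.0974]
ee_rot: [0.001, 0.737, 0.676, 0.001]
contact_force: [0.9, 0.3, -2.3]
grip_width: 0.686
finger_force: 25.0
```

```bash
python3 -c "
from h import *
plan((583.2,152,80,-5.7))
T=viewer.camera('top');S=viewer.camera('scene')
G=((45,100,40),(80,255,255));B=((105,120,60),(130,255,255))
z=bot.read_state()['position'][2]-.0126+.051
print('green S',rect(S,blob(S,*G,(265,170,345,250)),z))
a=cv2.resize(S['image'][190:290,250:350],None,fx=4,fy=4);b=cv2.resize(T['image'][150:250,160:260],None,fx=4,fy=4)
cv2.imwrite('pics/e.png',np.hstack([a,b])[:,:,::-1])"
```

```text
t 22.90 pos [581.2 148.   97.4] yaw -4.9 tilt 0.15 0.05 F [ 0.9  0.3 -2.3] grip 0.686 25.0
[0.0103 0.0041 0.0434] [ 0.0013 -0.0006  0.0071]
green S [581.  160.3  71.9  68.8  84.6]
```

View pics/e.png

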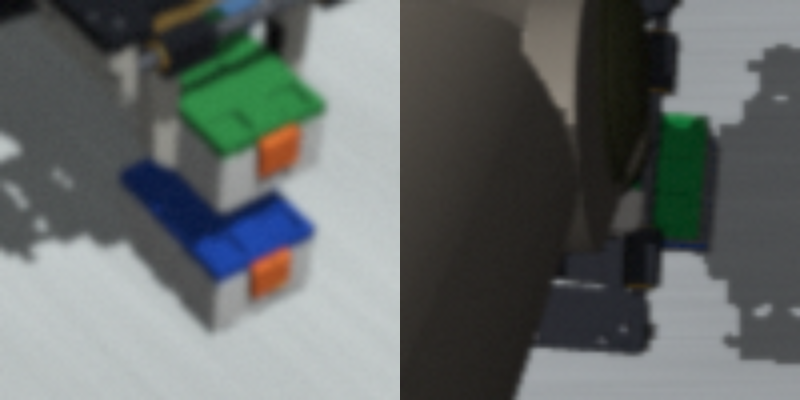

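Both clips face the same way; scene view shows the green tub above the blue, slightly off toward −y (lid corners green (305,228), (331,216); blue (304,259), (328,247)). I correct, lower close and check again.

Request:
{"api": "apply_moves", "payload": {"moves": [0.008,0.004,0,0,0,0.007,0.5,0.008,0.004,0.03,0,0,0.007,0.5,0.008,0.004,0.055,0,0,0.007,0.5,0.008,0.004,0.068,0,0,0.007,0.5,0.008,0.004,0.068,0,0,0.007,0.5,0.008,0.004,0.068,0,0,0.007,0.5,0.008,0.004,0.068,0,0,0.007,0.5]}}

```text
t: 23.88
position: [0.5822, 0.1513, 0.0685]
ee_rot: [0.0, 0.741, 0.671, 0.0]
contact_force: [-0.4, -0.4, -2.7]
grip_width: 0.682
finger_force: 25.0
```

```bash
python3 -c "
from h import *
plan((583,151.2,59.6,-5.7))
S=viewer.camera('scene')
a=cv2.resize(S['image'][200:275,265:340],None,fx=8,fy=8,interpolation=cv2.INTER_CUBIC)
cv2.imwrite('pics/f.png',a[:,:,::-1])"
```

```text
t 23.88 pos [582.2 151.3  68.5] yaw -5.7 tilt 0.03 0.01 F [-0.4 -0.4 -2.7] grip 0.682 25.0
[0.     0.002  0.0223] [ 0.0002 -0.0001  0.0004]
```

View pics/f.png

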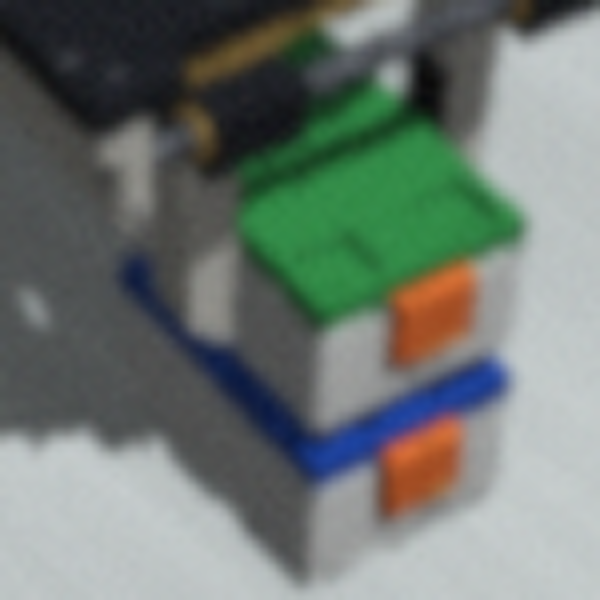

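Tubs look aligned: lid corners green ≈ (304.7,240.6),(330.6,229), blue ≈ (304.7,260),(328.5,247.9). Numeric check.

```bash
python3 -c "
from h import *
S=viewer.camera('scene')
for z,ps in ((.1069,((318,325),(525,232))),(.051,((318,480),(508,383)))):
  print([np.round(ray(S,265+(a+.5)/8-.5,200+(b+.5)/8-.5,z)*1000,1) for a,b in ps])"
```

```text
[array([621.6, 194.4, 106.9]), array([558.5, 202.4, 106.9])]
[array([619.5, 196.1,  51. ]), array([557.5, 201.8,  51. ])]
```

Request:
{"api": "apply_moves", "payload": {"moves": [0,0,0.005,0,0,0,0.5,0,0,0.009,0,0,0,0.5,0,0,0.012,0,0,0,0.5,0,0,0.015,0,0,0,0.5,0,0,0.018,0,0,0,0.5,0,0,0.018,0,0,0,0.5]}}

```text
t: 24.72
position: [0.582, 0.1512, 0.0609]
ee_rot: [-0.0, 0.741, 0.671, -0.0]
contact_force: [-0.5, -0.3, -1.8]
grip_width: 0.686
finger_force: 25.0
```

Request:
{"api": "apply_moves", "payload": {"moves": [0,0,0.002,0,0,0,0.5,0,0,0.004,0,0,0,0.5,0,0,0.006,0,0,0,0.5,0,0,0.006,0,0,0,0.5]}}

```text
t: 25.22
position: [0.582, 0.1513, 0.0596]
ee_rot: [-0.0, 0.741, 0.671, 0.0]
contact_force: [-2.3, -0.4, 9.5]
grip_width: 0.688
finger_force: 25.0
```

Feet are in the pockets (seated at 59.6). Release.

Request:
{"api": "apply_moves", "payload": {"moves": [0,0,-0.001,0,0,0,0.5,0,0,-0.001,0,0,0,0.75,0,0,-0.001,0,0,0,0.85,0,0,-0.001,0,0,0,1,0,0,-0.001,0,0,0,1,0,0,-0.001,0,0,0,1]}}

```text
t: 25.98
position: [0.582, 0.1513, 0.059]
ee_rot: [0.0, 0.741, 0.671, -0.0]
contact_force: [-0.4, -0.3, 0.4]
grip_width: 0.997
finger_force: 0.0
```

Request:
{"api": "apply_moves", "payload": {"moves": [0,0,-0.04,0,0,0,1,0,0,-0.12,0,0,0,1,0,0,-0.25,0,0,0,1,0,0,-0.4,0,0,0,1,0,0,-0.45,0,0,0,1]}}

```text
t: 26.6
position: [0.5833, 0.1511, 0.2439]
ee_rot: [0.001, 0.741, 0.671, 0.003]
contact_force: [-0.7, 0.1, -1.6]
grip_width: 1.003
finger_force: 0.0
```

```bash
python3 -c "
from h import *
plan((516.5,-395.5,240,-5.7))"
```

```text
t 26.60 pos [583.3 151.1 243.9] yaw -5.7 tilt 0.31 0.12 F [-0.7  0.1 -1.6] grip 1.003 0.0
[-1.3764 -0.0308  0.006 ] [ 0.0026 -0.0013  0.0001]
```

Request:
{"api": "apply_moves", "payload": {"moves": [-0.15,0,0,0,0,0,1,-0.3,0,0,0,0,0,1,-0.45,-0.01,0,0,0,0,1,-0.6,-0.01,0,0,0,0,1,-0.75,-0.015,0,0,0,0,1,-0.9,-0.02,0,0,0,0,1,-1,-0.02,0,0,0,0,1]}}

```text
t: 27.48
position: [0.5334, -0.2492, 0.2404]
ee_rot: [0.001, 0.742, 0.67, 0.0]
contact_force: [0.6, 0.9, -0.1]
grip_width: 0.999
finger_force: 0.0
```

Request:
{"api": "apply_moves", "payload": {"moves": [-0.14,-0.01,0,0,0,0,1,-0.28,-0.01,0,0,0,0,1,-0.36,-0.011,0,0,0,0,1,-0.375,-0.011,0,0,0,0,1,-0.375,-0.011,0,0,0,0,1,-0.375,-0.011,0,0,0,0,1]}}

```text
t: 28.22
position: [0.5161, -0.3931, 0.2393]
ee_rot: [-0.0, 0.74, 0.672, 0.0]
contact_force: [-0.5, 0.4, 0.5]
grip_width: 1.001
finger_force: 0.0
```

```bash
python3 -c "
from h import *
plan((516.5,-395.5,36,-5.7))
T=viewer.camera('top');S=viewer.camera('scene')
G=((45,100,40),(80,255,255));B=((105,120,60),(130,255,255))
print('top green T',rect(T,blob(T,*G,(180,160,260,235)),.098),'S',rect(S,blob(S,*G,(260,185,345,260)),.098))
a=cv2.resize(S['image'][190:290,250:350],None,fx=4,fy=4);b=cv2.resize(T['image'][150:250,160:260],None,fx=4,fy=4)
c=cv2.resize(S['image'][90:165,150:250],None,fx=4,fy=4);d=cv2.resize(T['image'][160:310,370:530][:120],None,fx=2.5,fy=2.5)
cv2.imwrite('pics/g.png',np.vstack([np.hstack([a,b])[:300],np.hstack([c,d])])[:,:,::-1])"
```

```text
t 28.23 pos [ 516.1 -393.1  239.3] yaw -5.5 tilt 0.02 0.05 F [-0.5  0.4  0.5] grip 1.001 0.0
[-0.0064  0.0015  0.5081] [ 0.0001 -0.0005  0.0014]
top green T [581.6 149.6  92.8  65.   83.9] S [583.5 152.5  93.2  65.   84. ]
```

View pics/g.png

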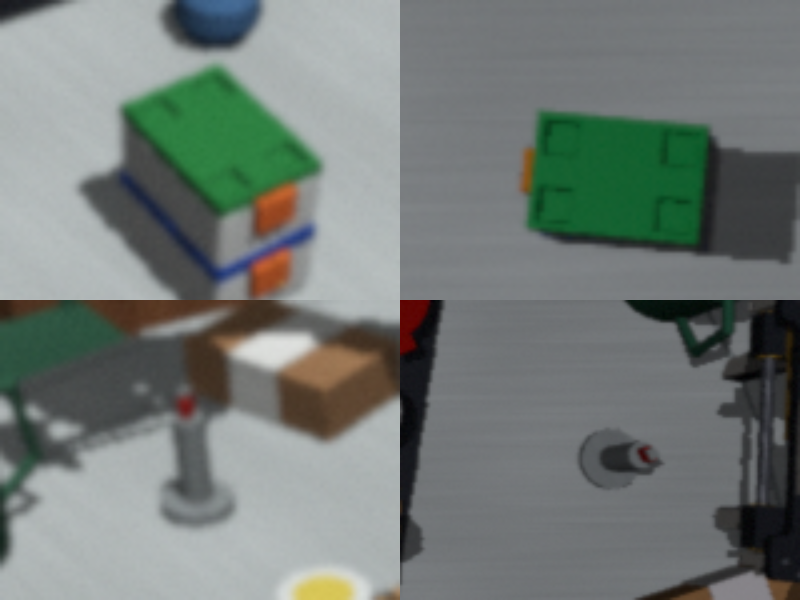

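The stack is seated and square (green (582.5,151), 84°). The stand is upright at top pixel ≈ (453,223), clear for the gripper.

Request:
{"api": "apply_moves", "payload": {"moves": [-0.006,0.001,0.12,0,0,0,1,-0.006,0.001,0.25,0,0,0,1,-0.006,0.001,0.38,0,0,0,1,-0.006,0.001,0.47,0,0,0,1,-0.006,0.001,0.503,0,0,0,1,-0.006,0.001,0.503,0,0,0,0.5,-0.006,0.001,0.503,0,0,0,0.3,-0.006,0.001,0.503,0,0,0,0.1], "squeeze": 25}}

```text
t: 29.32
position: [0.5163, -0.3977, 0.0394]
ee_rot: [0.001, 0.741, 0.671, 0.0]
contact_force: [0.5, -0.3, 0.1]
grip_width: 0.725
finger_force: 0.0
```

Request:
{"api": "apply_moves", "payload": {"moves": [0,0,0,0,0,0,0.1,0,0,0,0,0,0,0.1,0,0,0,0,0,0,0.1,0,0,0,0,0,0,0.1,0,0,0,0,0,0,0.1,0,0,0,0,0,0,0.1]}}

```text
t: 30.08
position: [0.5159, -0.3973, 0.0378]
ee_rot: [0.0, 0.741, 0.671, 0.0]
contact_force: [1.7, -0.2, -0.6]
grip_width: 0.255
finger_force: 25.0
```

```bash
python3 -c "
from h import *
plan((593.1,251.4,240,-5.7))"
```

```text
t 30.07 pos [ 515.9 -397.3   37.8] yaw -5.7 tilt 0.02 -0.01 F [ 1.7 -0.2 -0.6] grip 0.255 25.0
[ 1.6328  0.0326 -0.5056] [0.0002 0.     0.0004]
```

Request:
{"api": "apply_moves", "payload": {"moves": [0,0,-0.03,0,0,0,0.1,0,0,-0.13,0,0,0,0.1,0,0,-0.28,0,0,0,0.1,0,0,-0.43,0,0,0,0.1,0.05,0,-0.505,0,0,0,0.1,0.18,0,-0.505,0,0,0,0.1,0.32,0.01,-0.505,0,0,0,0.1,0.46,0.01,-0.505,0,0,0,0.1]}}

```text
t: 31.08
position: [0.5373, -0.2129, 0.2404]
ee_rot: [-0.0, 0.741, 0.671, 0.0]
contact_force: [0.9, 0.5, -3.7]
grip_width: 0.253
finger_force: 25.0
```

Request:
{"api": "apply_moves", "payload": {"moves": [0.14,0,0,0,0,0,0.1,0.28,0,0,0,0,0,0.1,0.42,0.01,0,0,0,0,0.1,0.56,0.01,0,0,0,0,0.1,0.7,0.015,0,0,0,0,0.1,0.84,0.02,0,0,0,0,0.1,0.94,0.02,0,0,0,0,0.1]}}

```text
t: 31.95
position: [0.5821, 0.1615, 0.2401]
ee_rot: [-0.0, 0.741, 0.672, -0.0]
contact_force: [0.3, -0.4, -2.6]
grip_width: 0.253
finger_force: 25.0
```

```bash
python3 -c "
from h import *
plan((592.9,249.7,240,-5.7))"
```

```text
t 31.95 pos [582.1 161.5 240.1] yaw -5.6 tilt -0.04 0.02 F [ 0.3 -0.4 -2.6] grip 0.253 25.0
[0.2222 0.0055 0.0004] [-0.0003 -0.0001  0.0013]
```

Request:
{"api": "apply_moves", "payload": {"moves": [0.13,0.002,0,0,0,0,0.1,0.21,0.002,0,0,0,0,0.1,0.2285,0.002,0,0,0,0,0.1,0.2285,0.002,0,0,0,0,0.1,0.2285,0.002,0.1,0,0,0,0.1,0.2285,0.002,0.23,0,0,0,0.1,0.2285,0.002,0.34,0,0,0,0.1,0.2285,0.002,0.4,0,0,0,0.1]}}

```text
t: 32.95
position: [0.5918, 0.2469, 0.078]
ee_rot: [0.0, 0.742, 0.67, -0.002]
contact_force: [0.3, 1.3, -3.0]
grip_width: 0.252
finger_force: 25.0
```

Request:
{"api": "apply_moves", "payload": {"moves": [0,0,0.04,0,0,0,0.1,0,0,0.08,0,0,0,0.1,0,0,0.08,0,0,0,0.1,0,0,0.08,0,0,0,0.1]}}

```text
t: 33.45
position: [0.5931, 0.2497, 0.0486]
ee_rot: [0.0, 0.741, 0.671, 0.001]
contact_force: [-0.0, -0.4, -2.7]
grip_width: 0.255
finger_force: 25.0
```

```bash
python3 -c "
from h import *
plan((592.9,249.7,38,-5.7))
T=viewer.camera('top');S=viewer.camera('scene')
print(proj(S,[[.5932,.253,.02]]))
a=cv2.resize(S['image'][190:290,270:370],None,fx=6,fy=6,interpolation=cv2.INTER_CUBIC)
cv2.imwrite('pics/i.png',a[:,:,::-1])"
```

```text
t 33.45 pos [593.1 249.7  48.6] yaw -5.7 tilt 0.06 0.03 F [-0.  -0.4 -2.7] grip 0.255 25.0
[-0.0001 -0.0004  0.0265] [ 0.0005 -0.0003  0.0003]
[[331.71167825 280.07359743]]
```

View pics/i.png

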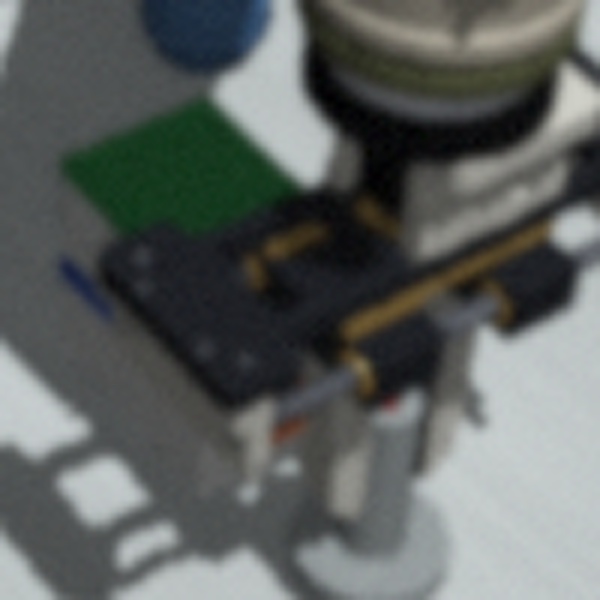

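The stand hangs straight, foot centre ≈ scene (332,281), matching the predicted (331.7,280.1). Lower and release.

Request:
{"api": "apply_moves", "payload": {"moves": [0,0,0.01,0,0,0,0.1,0,0,0.018,0,0,0,0.1,0,0,0.022,0,0,0,0.1,0,0,0.025,0,0,0,0.1,0,0,0.028,0,0,0,0.1,0,0,0.028,0,0,0,0.1]}}

```text
t: 34.3
position: [0.5926, 0.2497, 0.0377]
ee_rot: [-0.0, 0.741, 0.671, 0.0]
contact_force: [-2.6, -1.4, 8.7]
grip_width: 0.255
finger_force: 25.0
```

Request:
{"api": "apply_moves", "payload": {"moves": [0,0,-0.001,0,0,0,0.2,0,0,-0.001,0,0,0,0.4,0,0,-0.001,0,0,0,0.6,0,0,-0.001,0,0,0,0.8,0,0,-0.001,0,0,0,0.9,0,0,-0.001,0,0,0,0.9,0,0,-0.001,0,0,0,0.9]}}

```text
t: 35.17
position: [0.5926, 0.2497, 0.037]
ee_rot: [0.0, 0.741, 0.671, 0.0]
contact_force: [-0.4, 0.1, 0.0]
grip_width: 0.851
finger_force: 0.0
```

Request:
{"api": "apply_moves", "payload": {"moves": [0,0,-0.04,0,0,0,0.9,0,0,-0.12,0,0,0,0.9,0,0,-0.25,0,0,0,0.9,0,0,-0.4,0,0,0,0.9,0,0,-0.5,0,0,0,0.9,0.15,0,-0.55,0,0,0,0.9,0.3,0,-0.55,0,0,0,0.9,0.45,0,-0.55,0,0,0,0.9]}}

```text
t: 36.17
position: [0.6103, 0.4306, 0.2592]
ee_rot: [-0.0, 0.741, 0.671, 0.001]
contact_force: [1.3, -0.0, 0.0]
grip_width: 0.898
finger_force: 0.0
```

Request:
{"api": "apply_moves", "payload": {"moves": [0.15,0,0,0,0,0,0.9,0.3,0,0,0,0,0,0.9,0.3,0,0,0,0,0,0.9,0.3,0,0,0,0,0,0.9]}}

```text
t: 36.67
position: [0.6222, 0.5474, 0.2576]
ee_rot: [0.001, 0.741, 0.671, -0.0]
contact_force: [0.6, -0.5, 0.7]
grip_width: 0.902
finger_force: 0.0
```

```bash
python3 -c "
from h import *
plan()
T=viewer.camera('top');S=viewer.camera('scene')
G=((45,100,40),(80,255,255))
print('top green T',rect(T,blob(T,*G,(180,160,260,235)),.098),'S',rect(S,blob(S,*G,(260,185,345,260)),.098))
print('stand expected foot px',proj(T,[[.5924,.2505,.01]]),proj(S,[[.5932,.253,.01]]))
a=cv2.resize(S['image'][230:305,270:370],None,fx=4,fy=4);b=cv2.resize(T['image'][165:240,130:230],None,fx=4,fy=4)
cv2.imwrite('pics/j.png',np.vstack([np.hstack([a,b]),cv2.resize(T['image'][110:303,90:605],(800,300))])[:,:,::-1])"
```

```text
t 36.67 pos [622.2 547.4 257.6] yaw -5.7 tilt 0.03 -0.06 F [ 0.6 -0.5  0.7] grip 0.902 0.0
top green T [581.7 150.   93.6  64.7  84. ] S [582.4 152.8  93.8  66.3  84.9]
stand expected foot px [[176.52199769 194.41539594]] [[331.2854699 283.2308467]]
```

View pics/j.png

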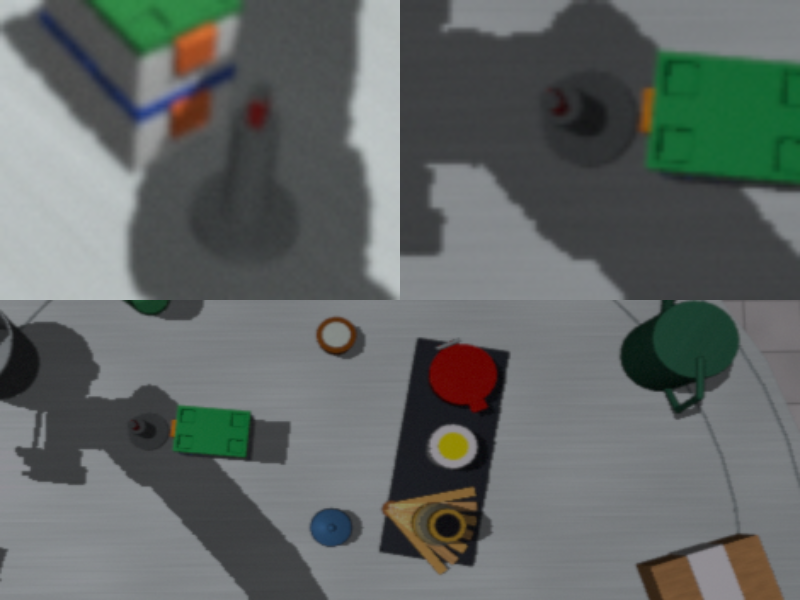

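Everything is in place: stand foot at top pixel (177,194.5), within about 1 mm of the target (176.5,194.4). The stack is square, the pot and lamp are centred, and the bystanders haven't moved.

```bash
python3 -c "
from station import bot
print(bot.close_job())"
```

```text
the job is handed in; nothing more can be done
None
```

The table is laid as asked and handed in after about 37 s of robot time: the lamp, pot, tub stack and lighter stand were placed in that order and released, and the last pictures showed each within a couple of millimetres of its target.

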